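Nest a valve body and hold the inspection mirror on its port seal

ROBOT

A 6-joint arm with a two-finger parallel gripper is mounted at the origin on the work surface. World frame = base frame: x ahead of the robot, y to its left, z up, the work surface at z = 0. Lengths are in m, angles in rad, forces in N, time in s.
With the tool pointing down it reaches from about 0.35 to 0.8 m from the base axis. Payload 7.3 kg.
Tool frame: the origin (TCP) lies between the finger pads; the fingertips stand 25 mm ahead of it and the grasp point (between the pads) lies 6 mm ahead of it (r.tip_extent is the distance from the TCP to the fingertips, in m); z points along the fingers, y is the direction in which the jaws open and shut (so a half turn about z gives the same grasp; the last joint's range is limited). The gripper opens to 85 mm and grips with 20 to 120 N. Pads are 22 mm wide; open, the fingers measure 114 mm over their backs; the gripper's body (76 mm by 85 mm) begins 54 mm behind the grasp point. The pads swing forward as they close: fully open they stand 13 mm farther back than shut.
Start: joints at [1.12, 0.342, 1.524, -0, 1.275, -0.146], TCP at [0.158, 0.501, 0.256] pointing down, gripper open.
Joint ranges: [-2.53, 2.53], [-0.77, 2.02], [0.04, 2.7], [-1, 4.14], [0.28, 2.66], [-3.11, 3.11]. Speed limits (rad/s): [2.57, 2.57, 3.14, 3.14, 3.14, 3.14].

INTERFACE

Orientations are given as a unit quaternion [x, y, z, w].
In Python, from workcell import r, command_gripper, optics gives the robot as it stands. The module is installed in compiled form; this text tells all that it offers. Calls block until the motion is done:
- r.reach(position, orientation): joint-space move of the TCP to a pose.
- r.move_straight(position, orientation=None, speed=0.15, max_force=None): straight line of the TCP; orientation=None keeps the orientation; speed is the mean speed in m/s. With max_force (N) it stops when the force on the tool has changed by that much, and returns True; else False.
- r.movej(angles): joint-space move.
- command_gripper(opening, force=None): finger opening in m; force is the grip in N (None keeps the last); returns when the fingers have stopped.
- r.hold(seconds).
- r.solve_ik(position, orientation): joint angles nearest the present ones, or None.
- r.read_state(): the state.
- optics.get_image(name): name is "scene" or "top"; returns (picture, depth): 400x640x3 uint8, red, green, blue; 400x640 float32, m along the optical axis (not along the pixel's ray), 0 where there is no reading.
- optics.camera_model(name): a dict with "K" (3x3 intrinsics, pixels), "R" (3x3) and "t" (3): a world point X has camera coordinates R X + t. Camera axes: x right, y down, z forward; pixel columns grow to the right and rows downward; lengths in m; the calibration is good to about 2 mm. A picture is of the moment at which its call begins. camera_model takes no time and is no camera call.
A pose or a line that the arm cannot do raises r.PlanningError and nothing moves.
- r.finish_job(): hands the job in, once; it reports no verdict.
The state is a dict: "time_s": time; "joint_positions": joint angles; "dq": joint speeds; "tau": joint torques, N m; "eef_pos": TCP position; "eef_rot": TCP orientation; "contact_force": force on the tool from outside, world axes, zero at the start; "torque": the same for the moment, N m; "grip_width": finger opening in m.
Only numpy, scipy, OpenCV 4.12 (cv2) and the standard library are available. Lean on these libraries where they do the work, as an engineer would, in place of code of your own. Each camera call takes 0.05 s, during which the arm holds its last target. There are 200 camera calls.

TASK

Seat the valve body (the one with a rectangular foot and a side port) flat and square in the pocket of the aluminium nest, its side port facing the mirror, and let go of it. Then swing the sprung inspection mirror by its grip pin until the camera sees the seal ring of the port in it, that is until the brass pointer on the mirror points at the middle of the port, and finish while still holding the mirror steady there. Leave the other parts on the bench where they are.

Things in the scene. Friction and masses are not known exactly. Their poses are not given: they have to be found in the camera images.
- valve_center (a point): Valve body, loose, dark grey, about 0.2 kg, upright, 75 mm high; this point is on its centre line half-way up (37.5 mm). A rectangular foot 70 (x) x 58 (y) x 14 mm, its lowest 3 mm stepped in 2 mm all round; above it a round threaded collar 50 mm in diameter up to the top; a side port on -y. The only part with a rectangular foot and a side port. z is up.
- valve: The same valve body; origin at the centre of its underside, same axes. At the start its yaw is within 1.2 rad of the nest's.
- port (a point): Centre of the face of the valve's side port, a round stub 26 mm in diameter along the valve's -y, its face 40 mm from the centre line and 45 mm above the underside. In it sits a cream seal ring 23 mm in diameter: the marker that the inspection camera must see. Axes as the valve's.
- pocket (a point): Nest: fixed aluminium plate 115 x 105 x 8 mm with a walled rectangular pocket, open above. This point: centre of the pocket's floor, 8 mm above the table. Pocket 74 (x) x 62 mm (y); walls 10 mm thick, 10 mm high above the floor. z is up. The valve's foot belongs in it, valve axes along the pocket's, so that the port points along -y, towards the mirror.
- pivot (a point): Fixed inspection head: the mirror's vertical pivot axis, at the height of the line of sight (53 mm above the table, the seated port's height). Axes of the head: the camera stands along +x from here and looks along -x straight at the pivot; the nest stands roughly along +y, 170 to 230 mm off.
- lens (a point): Centre of the front of the inspection camera's lens: a small black box camera on a post, 136 mm from the pivot along the head's +x and 53 mm above the table. The camera rises to 71 mm.
- glass (a point): Swivelling mirror with arm and grip pin; this point is the middle of its face, on the pivot axis, 53 mm above the table. Its x axis is the mirror's normal (reflecting side); the face contains the pivot axis. Glass 56 wide x 58 mm high, frame 62 x 64, its top at 85 mm. A low arm (top 24 mm above the table) runs 80 mm along -x and carries the upright pin.
- pin (a point): Middle of the grip pin's light grey plastic sleeve: upright, 14 mm in diameter, from 56 to 92 mm above the table; this point is 74 mm high, 80 mm from the pivot axis, straight behind the mirror (along its -x). Pinch or push it from above; its arc is about the pivot.
- mirror (a joint): Angle of the mirror, rad, 0 to 1.1, counter-clockwise from above. At 0 its normal points 0.1745 rad counter-clockwise of the head's +x. A spring (0.25 N m/rad, 0.1 N m at 0) swings it back to the stop at 0, where it starts: 1 to 5 N at the pin. The camera sees what lies at twice the normal's angle from the head's +x.
- sight (a point): The reflected line of sight: origin on the pivot axis, 53 mm high, its x axis the direction the camera looks after the mirror (y level, z up). A brass pointer 70 mm long above the mirror, 89 mm high, geared 2:1 to it, shows this direction. The ring is seen when this x axis runs through the port's face.
- collar_a: Bystander, loose: threaded collar, dark grey, 72 dia x 45 high mm; origin at its underside. Not to be disturbed.
- collar_b: Bystander, loose: threaded collar, dark grey, 68 dia x 40 high mm; origin at its underside. Not to be disturbed.
- collar_c: Bystander, loose: threaded collar, dark grey, 72 dia x 45 high mm; origin at its underside. Not to be disturbed.
- handle_a: Bystander, loose: red valve handle, lying, 95 x 32 x 18 mm; origin at its underside. Not to be disturbed.
- handle_b: Bystander, loose: red valve handle, lying, 95 x 32 x 18 mm; origin at its underside. Not to be disturbed.
- stem: Bystander, loose: dark grey valve stem, lying, 66 x 18 x 18 mm; origin at its underside. Not to be disturbed.
- seal_a: Bystander, loose: loose cream seal ring, 42 dia x 6 mm; origin at its underside. Not to be disturbed.
- seal_b: Bystander, loose: loose cream seal ring, 42 dia x 6 mm; origin at its underside. Not to be disturbed.
Not all that is in view belongs to the job. What is shaped like the valve but green or purple is not meant.

How it is judged:
On the way, in this order (a step that is already met when the one before it is completed fails the run):
1. the valve body sits flat and square in the pocket, port towards the mirror, released (horizontal distance between valve_center and pocket below 0.004 m and z of valve_center in the frame of pocket below 0.0395 m and angle between the z axis of valve_center and the z axis of pocket, either way round below 0.05 rad and angle between the x axis of valve_center and the x axis of pocket, either way round below 0.08 rad and y of port in the frame of pocket below -0.025 m and contact force between the fingers and valve below 0.05 N), for 0.2 s.
2. the mirror is held so that the reflected line of sight meets the port (all of step 1 and y of port in the frame of sight between -0.012 and 0.012 m and x of port in the frame of sight above 0.05 m and contact force between the fingers and mirror above 0.3 N), for 0.3 s.
At the end, for the whole second after the job is handed in: Valve in the pocket: within 4 mm of centre, 2 mm of the floor, upright to 0.05 rad, square to 0.08 rad, port to the pocket's -y, untouched, at rest. Fingers press the mirror or its pin (over 0.3 N), still, the reflected line of sight within 12 mm sideways of the port face centre, port ahead of it (all of step 2 and velocity of joint mirror between -0.05 and 0.05 rad/s and linear speed of valve below 0.02 m/s); the arm keeps its last pose, push and grip.
It fails at once if a bystander is moved by more than 30 mm (distance of any of collar_a, collar_b, collar_c, handle_a, handle_b, stem, seal_a, seal_b from where it was at the start of the episode above 0.03 m).
It also fails if it takes over 51 s, if anything falls off the work surface, if the arm or the gripper's body presses on something with over 40 N, if the wrist force passes 120 N, or if a joint passes its speed limit or range.

## Working session

There is one attempt and no reset: what is moved stays moved. The work goes in short steps, each a Python script; the robot and the scene stay as the last script left them, time stands still between calls to the robot, and variables do not carry over. Pictures are saved under pics/ and viewed, about 8 in all and at most 12, crops included, and the job is handed in when it is done.

```bash
mkdir -p pics && cat > h.py <<'E'
import numpy as np, cv2
from workcell import r, command_gripper, optics
def grab(n):
    im,d=optics.get_image(n); m=optics.camera_model(n); return im,d,{k:np.array(v) for k,v in m.items()}
def cloud(d,m):
    v,u=np.mgrid[:400,:640]; c=np.stack([u,v,np.ones_like(u)],-1)@np.linalg.inv(m['K']).T*d[...,None]
    return (c-m['t'])@m['R']
def ray(u,v,z,m):
    dr=m['R'].T@np.linalg.inv(m['K'])@[u,v,1]; c=-m['R'].T@m['t']; return c+dr*(z-c[2])/dr[2]
def proj(p,m):
    c=m['K']@(m['R']@np.array(p)+m['t']); return c[:2]/c[2]
def save(n,im,s=1): cv2.imwrite('pics/'+n,cv2.cvtColor(cv2.resize(im,None,fx=s,fy=s,interpolation=cv2.INTER_CUBIC),cv2.COLOR_RGB2BGR))
E
python3 - <<'E'
from h import *
for n in('top','scene'):
    im,d,m=grab(n); save(n+'0.png',im,1.25); np.savez(n+'0.npz',im=im,d=d,**m); print(n,-m['R'].T@m['t'],m['R'][2],m['K'][0,0])
print(r.read_state())
E
```

```text
top [ 0.27011343 -0.00854537  1.35824659] [ 0.21861859 -0.0168504  -0.97566489] 436.15030323621124
scene [1.16933344 0.73469089 0.90115511] [-0.48342757 -0.59340804 -0.64355628] 447.4640751867444
{'time_s': 0.1, 'joint_positions': array([ 1.12002473e+00,  3.42610777e-01,  1.52490187e+00,  9.62446229e-06,
        1.27543289e+00, -1.45987845e-01]), 'dq': array([ 0.00071521, -0.00148311, -0.00138549,  0.00083744,  0.00100088,
       -0.00034567]), 'tau': array([ 2.41007067e-03, -4.34436107e+01, -2.46492988e+01, -2.92190089e-05,
        4.53414992e-03,  4.19739081e-05]), 'eef_pos': array([0.15737273, 0.50051766, 0.25572424]), 'eef_rot': array([ 1.51804074e-01,  9.88410373e-01, -6.45200293e-04, -2.03254655e-04]), 'contact_force': array([ 0.27095993, -0.00981569, -0.23823675]), 'torque': array([0.03794712, 0.03783762, 0.01121316]), 'grip_width': 0.08543125781326422}
```

View pics/top0.png

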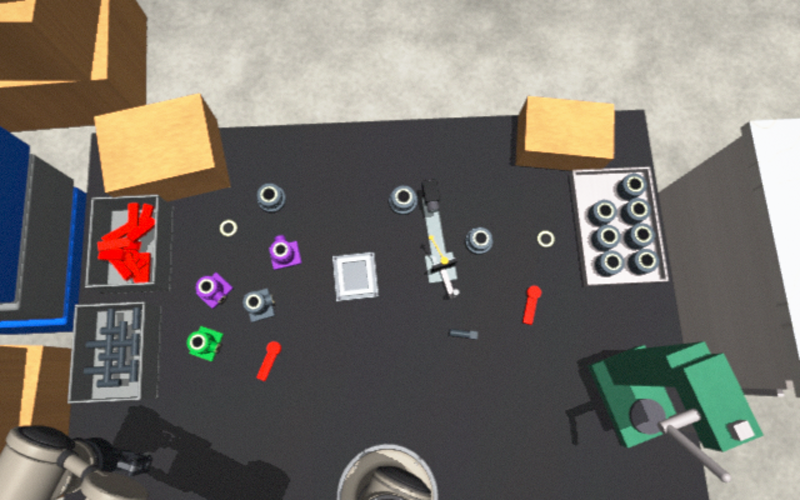

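View pics/scene0.png

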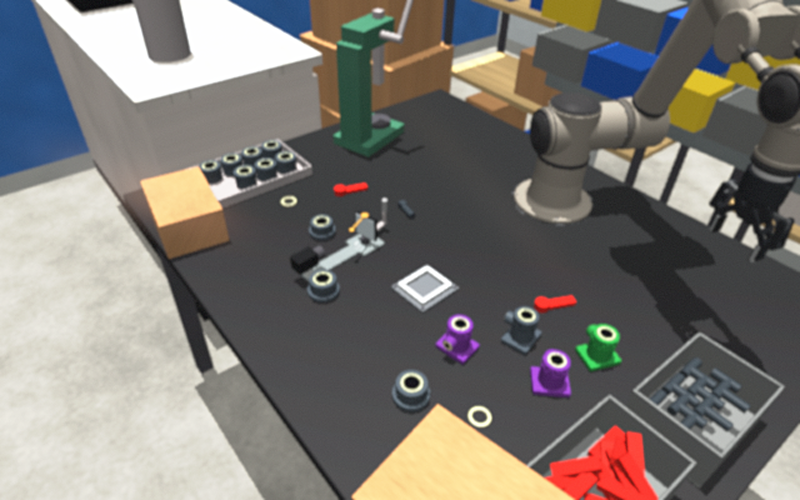

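```bash
python3 - <<'E'
from h import *
from scipy import ndimage
ims=[]
for n,cs in (('top',[(206,242),(284,221),(350,210)]),('scene',[(416,262),(340,228),(290,190)])):
    D=np.load(n+'0.npz'); im=D['im']; m={k:D[k] for k in 'KRt'}; P=cloud(D['d'],m)
    print(n,'table z',np.percentile(P[...,2][(P[...,0]>.3)&(P[...,0]<.7)&(abs(P[...,1])<.4)],[5,25,50]))
    ims.append(np.hstack([cv2.resize(im[v-33:v+33,u-33:u+33],(264,264),interpolation=cv2.INTER_CUBIC) for u,v in cs]))
    for nm,(u,v) in zip(('valve','nest','head'),cs):
        Q=P[v-38:v+38,u-38:u+38].reshape(-1,3)
        for lo,hi in((.004,.0115),(.0125,.016),(.016,.022),(.03,.06),(.068,.08),(.08,.1)):
            s=Q[(Q[:,2]>lo)&(Q[:,2]<hi)]
            if len(s): print(nm,lo,len(s),s.mean(0).round(4),s.min(0).round(3),s.max(0).round(3))
save('crop1.png',np.vstack(ims))
E
```

```text
top table z [-0.00473242 -0.00183611  0.00033164]
valve 0.004 402 [0.4708 0.2985 0.0066] [0.349 0.184 0.004] [0.588 0.417 0.011]
valve 0.0125 205 [0.4791 0.3111 0.0142] [0.349 0.194 0.013] [0.584 0.415 0.016]
valve 0.016 136 [0.4406 0.3022 0.018 ] [0.349 0.197 0.016] [0.58  0.414 0.022]
valve 0.03 251 [0.4601 0.3308 0.0496] [0.354 0.208 0.03 ] [0.577 0.41  0.06 ]
valve 0.068 330 [0.482  0.3058 0.0747] [0.435 0.212 0.068] [0.569 0.398 0.08 ]
valve 0.08 17 [0.4592 0.2984 0.0811] [0.435 0.274 0.08 ] [0.514 0.393 0.083]
nest 0.004 1013 [0.5235 0.0543 0.007 ] [ 0.4   -0.067  0.004] [0.649 0.176 0.011]
nest 0.0125 109 [0.5229 0.0556 0.0143] [0.464 0.005 0.013] [0.578 0.11  0.016]
nest 0.016 226 [0.5185 0.0586 0.0185] [0.472 0.015 0.016] [0.573 0.102 0.022]
head 0.004 737 [ 0.5615 -0.1523  0.0062] [ 0.423 -0.277  0.004] [ 0.673 -0.031  0.011]
head 0.0125 37 [ 0.5789 -0.2244  0.0144] [ 0.467 -0.27   0.013] [ 0.625 -0.123  0.016]
head 0.016 53 [ 0.5504 -0.2155  0.019 ] [ 0.472 -0.273  0.016] [ 0.627 -0.153  0.022]
head 0.03 236 [ 0.5838 -0.2398  0.0401] [ 0.451 -0.274  0.03 ] [ 0.624 -0.132  
[... 902 characters left out ...]
.474 0.012 0.016] [0.573 0.099 0.02 ]
nest 0.03 1 [0.6064 0.2188 0.057 ] [0.606 0.219 0.057] [0.606 0.219 0.057]
nest 0.068 238 [0.5856 0.2298 0.0742] [0.56  0.205 0.068] [0.611 0.256 0.08 ]
head 0.004 462 [ 0.5674 -0.1688  0.0063] [ 0.348 -0.391  0.004] [0.691 0.026 0.011]
head 0.0125 74 [ 0.515  -0.1856  0.0144] [ 0.357 -0.387  0.013] [0.681 0.027 0.016]
head 0.016 121 [ 0.5063 -0.1905  0.0182] [ 0.355 -0.382  0.016] [0.682 0.028 0.022]
head 0.03 530 [ 0.6233 -0.1566  0.0433] [ 0.456 -0.29   0.03 ] [ 0.737 -0.049  0.06 ]
head 0.068 62 [ 0.5403 -0.1566  0.0734] [ 0.455 -0.187  0.068] [ 0.697 -0.129  0.079]
head 0.08 115 [ 0.5318 -0.1585  0.0865] [ 0.453 -0.193  0.08 ] [ 0.598 -0.127  0.094]
```

View pics/crop1.png

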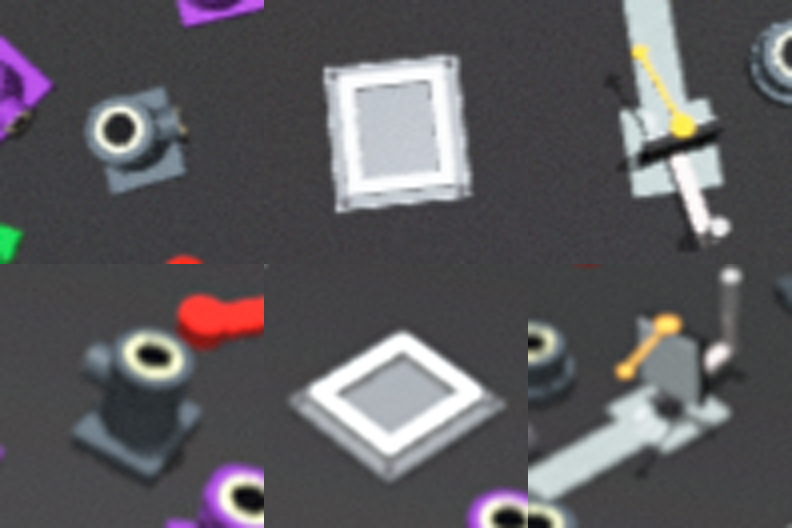

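The valve body is the dark grey piece at top-image (206,242). It is the only grey part with a foot and a side port: the lookalikes at (228,201), (170,230) and (163,275) are purple or green, and the grey collars have no foot. In the crops the port points right (towards -y) and the nest is at (284,221). The pointer hub is at (350,210) and the pin top is to its lower right.

```bash
cat >> h.py <<'E'
def blob(mask,u,v,w):
    M=np.zeros(mask.shape,np.uint8); M[v-w:v+w,u-w:u+w]=mask[v-w:v+w,u-w:u+w]
    c=cv2.findContours(M,cv2.RETR_EXTERNAL,cv2.CHAIN_APPROX_NONE)[0]
    return max(c,key=cv2.contourArea)[:,0,:], M
def rect(pts,z,m):
    q=np.array([ray(a,b,z,m)[:2] for a,b in pts]); c,s,a=cv2.minAreaRect((q*1000).astype(np.float32)); return np.round(c,1),np.round(s,1),round(a,1)
E
python3 - <<'E'
from h import *
for n,N,V,T,H,P in (('top',(284,221),(206,242),(204,241),(355,208),(362,233)),('scene',(340,228),(416,262),(421,252),(291,172),(307,160))):
    D=np.load(n+'0.npz'); im=D['im'].astype(int); m={k:D[k] for k in 'KRt'}
    R,G,B=im[...,0],im[...,1],im[...,2]
    c,_=blob(R>215,*N,33); print(n,'nest walls (94x82)',rect(c,.018,m))
    cream=(R>150)&(R-B>15)&(R-B<90)
    c,_=blob(cream,*T,12); e=cv2.fitEllipse(c); print('valve ring',e,ray(*e[0],.075,m).round(4))
    br=(R-B>70)&(R-G>15)
    c,M=blob(br,*H,30); ys,xs=np.nonzero(M)
    print('brass pts',[(x,y) for x,y in zip(xs,ys)][::3])
    c,M=blob((im.min(2)>150),*P,7); ys,xs=np.nonzero(M); print('pin',c.mean(0),len(xs),ray(*c.mean(0),.092,m).round(4),ray(*c.mean(0),.087,m).round(4))
    c,M=blob(((B-R)>8)&(im.sum(2)<420),*V,30)
    q=np.array([ray(a,b,.014,m)[:2] for a,b in c]); ap=cv2.approxPolyDP(cv2.convexHull(c),2.5,True)[:,0]
    print('valve hull',[(tuple(a),ray(*a,.014,m)[:2].round(4)) for a in ap])
E
```

```text
top nest walls (94x82) (array([522.5,  55.2]), array([94.8, 85.9]), 3.8)Traceback (most recent call last):
  File "<stdin>", line 7, in <module>
cv2.error: OpenCV(4.12.0) /io/opencv/modules/imgproc/src/shapedescr.cpp:361: error: (-201:Incorrect size of input array) There should be at least 5 points to fit the ellipse in function 'fitEllipseNoDirect'
```

```bash
python3 - <<'E'
from h import *
for n,N,V,T,H,P in (('top',(284,221),(206,242),(203,241),(355,208),(363,233)),('scene',(340,228),(416,262),(421,252),(291,172),(307,160))):
    D=np.load(n+'0.npz'); im=D['im'].astype(int); m={k:D[k] for k in 'KRt'}
    R,G,B=im[...,0],im[...,1],im[...,2]
    c,_=blob(R>215,*N,33); print(n,'nest walls (94x82)',rect(c,.018,m))
    c,M=blob(im.min(2)>125,*T,10); x0,y0,w,h=cv2.boundingRect(c); ctr=(x0+(w-1)/2,y0+(h-1)/2); print('valve ring',x0,y0,w,h,ctr,c.mean(0),ray(*ctr,.075,m).round(4))
    c,M=blob((R-B>60)&(G>80),*H,20); ys,xs=np.nonzero(M)
    q=np.array([ray(a,b,.089,m)[:2] for a,b in zip(xs,ys)]); print('brass',len(q)); 
    if len(q): print((q[::2]*1000).round(0).astype(int).tolist())
    c,M=blob((im.min(2)>140),*P,7); print('pin',c.tolist(),ray(*c.mean(0),.092,m).round(4))
    c,M=blob(((B-R)>8)&(im.sum(2)<420),*V,30)
    ap=cv2.approxPolyDP(cv2.convexHull(c),2,True)[:,0]
    print('valve hull',[(a.tolist(),ray(*a,.014,m)[:2].round(4).tolist()) for a in ap])
E
```

```text
top nest walls (94x82) (array([522.5,  55.2]), array([94.8, 85.9]), 3.8)
valve ring 196 234 15 15 (203.0, 241.0) [202.52631579 240.92105263] [0.4593 0.293  0.075 ]
brass 72
[[597, -133], [594, -129], [594, -135], [591, -129], [591, -135], [588, -129], [588, -135], [585, -138], [581, -140], [575, -140], [572, -143], [569, -143], [566, -145], [562, -148], [559, -151], [553, -151], [550, -153], [547, -153], [544, -156], [543, -162], [541, -159], [540, -165], [538, -155], [537, -161], [537, -167], [535, -152], [534, -158], [534, -164], [534, -170], [531, -158], [531, -164], [531, -170], [528, -158], [528, -164], [528, -170], [525, -161]]
pin [[356, 226], [356, 227], [356, 228], [357, 229], [357, 230], [357, 231], [358, 232], [358, 233], [359, 234], [360, 235], [361, 234], [362, 234], [363, 235], [364, 235], [365, 235], [366, 235], [366, 234], [366, 233], [366, 232], [365, 231], [364, 231], [363, 231], [362, 231], [361, 230], [361, 229], [360, 228], [360, 227], [360, 226], [359, 226], [358, 226], [357, 226]] [ 0.4647 -0.1728  0.092 ]
valve hull [([213, 230], [0.5013, 0.2765]), ([219, 252]
[... 528 characters left out ...]
50, -155], [557, -154], [553, -151], [563, -152], [558, -148], [568, -150], [563, -146], [573, -148], [568, -144], [578, -145], [574, -142], [583, -143], [579, -140], [591, -143], [586, -139], [596, -141], [591, -137], [587, -134], [596, -135], [592, -131], [599, -131], [594, -127]]
pin [[306, 158], [306, 159], [306, 160], [306, 161], [307, 161], [308, 161], [309, 160], [309, 159], [308, 158], [307, 158]] [ 0.4587 -0.183   0.092 ]
valve hull [([424, 245], [0.3824, 0.2495]), ([431, 252], [0.3875, 0.279]), ([433, 266], [0.4225, 0.3157]), ([423, 280], [0.4799, 0.3313]), ([418, 282], [0.4951, 0.3279]), ([403, 274], [0.506, 0.2863]), ([401, 269], [0.4976, 0.2713]), ([406, 248], [0.4308, 0.2271])]
```

```bash
cat >> h.py <<'E'
from scipy.spatial.transform import Rotation as Ro
def down(a):  # jaw axis (tool y) at world angle a, tool z down
    y=np.array([np.cos(a),np.sin(a),0]); z=np.array([0,0,-1.]); return Ro.from_matrix(np.c_[np.cross(y,z),y,z]).as_quat()
E
python3 - <<'E'
from h import *
for k in (0,np.pi,-np.pi):
    for p,a in (([.4605,.294,.16],.25),([.523,.055,.16],.062),([.46,-.2,.16],1.8)):
        print(k,a,r.solve_ik(p,down(a+k)))
a=.25; q0=r.solve_ik([.4605,.294,.16],down(a)); q1=r.solve_ik([.4605,.294,.16],down(a+np.pi))
k=0 if abs(q0[5])<abs(q1[5]) else np.pi
r.reach([.4605,.294,.16],down(a+k)); print(r.read_state()['contact_force'])
print(r.move_straight([.4605,.294,.060],speed=.1,max_force=8))
command_gripper(.03,force=40); s=r.read_state(); print(k,s['grip_width'],s['eef_pos'],s['contact_force'],s['time_s'])
r.move_straight([.4605,.294,.14],speed=.1)
r.reach([.523,.055,.14],down(.062+k)); s=r.read_state();print(s['grip_width'],s['contact_force'],s['time_s'])
im=[]
for n in('top','scene'):
    i,d,m=grab(n); np.savez(n+'1.npz',im=i,d=d,**m); u,v=proj([.523,.055,.07],m).astype(int); im.append(cv2.resize(i[v-45:v+45,u-45:u+45],(400,400),interpolation=cv2.INTER_CUBIC))
save('lift.png',np.hstack(im))
E
```

```text
0 0.25 [ 4.27905824e-01  4.74852810e-01  1.60173520e+00 -4.44089210e-16
  1.06500465e+00  1.77905824e-01]
0 0.062 [-4.10177360e-02  4.41538568e-01  1.65936313e+00 -4.44089210e-16
  1.04069095e+00 -1.03017736e-01]
0 1.8 [-5.63035879e-01  4.02210991e-01  1.72578792e+00 -4.44089210e-16
  1.01359375e+00 -2.36303588e+00]
3.141592653589793 0.25 [ 4.27905824e-01  4.74852810e-01  1.60173520e+00 -4.44089210e-16
  1.06500465e+00 -2.96368683e+00]
3.141592653589793 0.062 [-4.10177360e-02  4.41538568e-01  1.65936313e+00 -4.44089210e-16
  1.04069095e+00  3.03857492e+00]
3.141592653589793 1.8 [-5.63035879e-01  4.02210991e-01  1.72578792e+00 -4.44089210e-16
  1.01359375e+00  7.78556775e-01]
-3.141592653589793 0.25 [ 4.27905824e-01  4.74852810e-01  1.60173520e+00 -4.44089210e-16
  1.06500465e+00 -2.96368683e+00]
-3.141592653589793 0.062 [-4.10177360e-02  4.41538568e-01  1.65936313e+00 -4.44089210e-16
  1.04069095e+00  3.03857492e+00]
-3.141592653589793 1.8 [-5.63035879e-01  4.02210991e-01  1.72578792e+00 -4.44089210e-16
  1.01359375e+00  7.78556775e-01]
[0.46040219 0.55021527 1.02233926]
False
0 0.049203075078402075 [0.46085739 0.2941269  0.0606105 ] [-0.24232329  0.42194864  5.23808919] 3.0917
0.0490942216036906 [-0.34982934 -0.36359211 -1.72875988] 5.0167
```

View pics/lift.png

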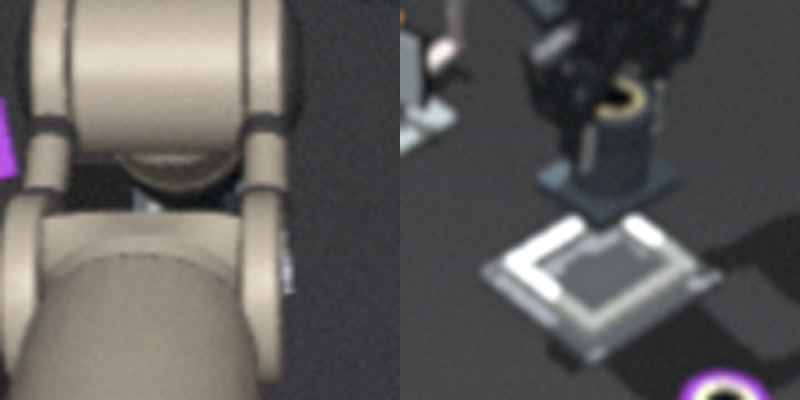

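The valve is held upright above the nest. In the right-hand panel the foot corners are at crop (138,180), (200,222) and (280,177), and the nest is just below. I'll check the held yaw and offset from those corners and the ring.

```bash
python3 - <<'E'
from h import *
D=np.load('scene1.npz'); im=D['im'].astype(int); m={k:D[k] for k in 'KRt'}
u,v=proj([.523,.055,.07],m).astype(int)
w=[ray(u-45+(x+.5)*90/400-.5,v-45+(y+.5)*90/400-.5,.093,m)[:2] for x,y in((138,180),(200,222),(280,177))]
print(np.round(w,4)); 
for a,b in((0,1),(1,2)): d=w[b]-w[a]; print(np.hypot(*d),np.arctan2(d[1],d[0]))
print('centre',(w[0]+w[2])/2)
R,B=im[...,0],im[...,2]
ru,rv=u-45+220*90/400,v-45+98*90/400
c,M=blob((R>95)&(R-B>15),int(ru),int(rv),9); x0,y0,ww,h=cv2.boundingRect(c); ctr=(x0+(ww-1)/2,y0+(h-1)/2); print(x0,y0,ww,h,ray(*ctr,.154,m)[:2])
E
```

```text
[[0.5607 0.0332]
 [0.5553 0.0858]
 [0.4885 0.0843]]
0.05282207989078519 1.6735281139177387
0.0667720138171402 -3.120022087929768
centre [0.52460682 0.05876494]
340 186 10 8 [0.51838941 0.05797448]
```

```bash
python3 - <<'E'
from h import *
r.move_straight([.523,.0545,.095],speed=.08)
print(r.move_straight([.523,.0545,.067],speed=.03,max_force=8)); s=r.read_state(); print(s['eef_pos'],s['contact_force'],s['torque'],s['time_s'])
i,d,m=grab('scene'); np.savez('scene2.npz',im=i,d=d,**m); u,v=proj([.523,.055,.04],m).astype(int)
save('down.png',cv2.resize(i[v-40:v+40,u-40:u+40],(480,480),interpolation=cv2.INTER_CUBIC))
E
```

```text
True
[0.52273514 0.05448979 0.06863269] [-0.91695122  0.34480428  4.29455513] [-0.0041865   0.06399649  0.01115189] 6.6583
```

View pics/down.png

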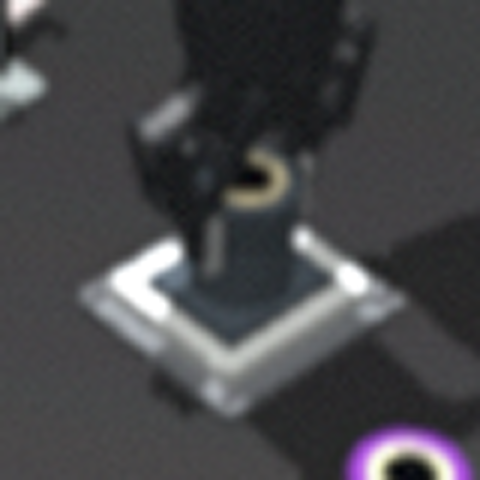

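The foot sits inside the walls, and contact came at TCP z 0.0686, where the floor was expected. I'll release, back off and check.

```bash
python3 - <<'E'
from h import *
command_gripper(.085); p=r.read_state()['eef_pos']; r.move_straight([p[0],p[1],.19],speed=.12); r.reach([.38,.25,.25],down(.062))
ims=[]
for n,T in(('top',None),('scene',None)):
    i,d,m=grab(n); np.savez(n+'3.npz',im=i,d=d,**m); im=i.astype(int); R,G,B=im[...,0],im[...,1],im[...,2]
    u,v=np.round(proj([.523,.055,.083],m)).astype(int)
    c,M=blob((im.min(2)>115)&(R-B>8),u,v,9); x0,y0,w,h=cv2.boundingRect(c); ctr=(x0+(w-1)/2,y0+(h-1)/2); print(n,(u,v),x0,y0,w,h,ray(*ctr,.083,m).round(4))
    c,_=blob(R>200,u,v+5,35); print('nest',rect(c,.018,m))
    P=cloud(d,m)[v-10:v+10,u-10:u+10].reshape(-1,3); t=P[P[:,2]>.07]; print('top z',np.median(t[:,2]),t.mean(0))
    for q,k in(([.523,.055,.05],30),([.53,-.165,.08],30)):
        u,v=np.round(proj(q,m)).astype(int); ims.append(cv2.resize(i[v-k:v+k,u-k:u+k],(300,300),interpolation=cv2.INTER_CUBIC)); print('crop',u,v)
save('rel.png',np.vstack([np.hstack(ims[:2]),np.hstack(ims[2:])]))
print(r.read_state()['time_s'])
E
```

```text
top (np.int64(283), np.int64(216)) 278 216 1 2 [0.5208 0.0689 0.083 ]
nest (array([522.9,  55.1]), array([96.8, 87.1]), 3.8)
top z 0.08329216322570368 [0.51201227 0.05421925 0.12045583]
crop 283 218
crop 356 210
scene (np.int64(341), np.int64(210)) 335 205 13 10 [0.5229 0.0548 0.083 ]
nest (array([523. ,  54.3]), array([98.3, 86.4]), 3.6)
top z 0.08151420715317706 [0.52676962 0.05943886 0.08031836]
crop 340 218
crop 292 173
9.4083
```

View pics/rel.png

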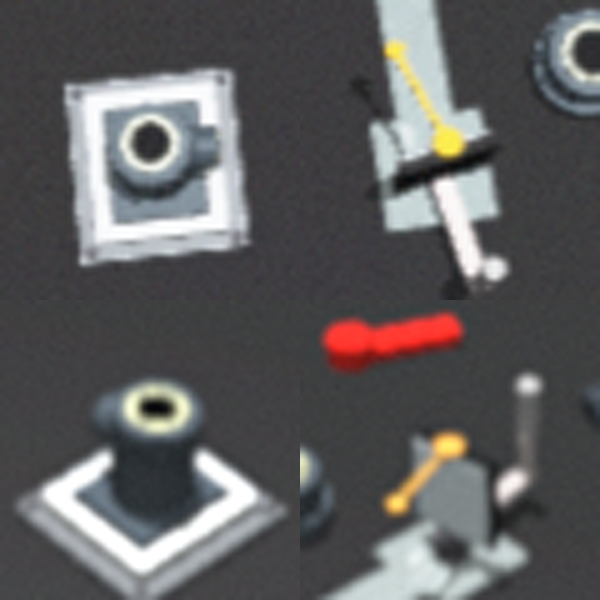

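The valve is seated square with its port to the right. In the top panel the hub is at (149,141), the pointer tip at (96,49) and the pin top at (194,268). In the scene panel they are at (150,146), (97,205) and (228,84). I'll triangulate these three.

```bash
cat >> h.py <<'E'
def tri(pm):
    A=[];b=[]
    for (u,v),m in pm:
        d=m['R'].T@np.linalg.inv(m['K'])@[u,v,1]; d/=np.linalg.norm(d); c=-m['R'].T@m['t']; Q=np.eye(3)-np.outer(d,d); A.append(Q); b.append(Q@c)
    x=np.linalg.lstsq(np.vstack(A),np.hstack(b),rcond=None)[0]; return x
E
python3 - <<'E'
from h import *
ms={}
for n in('top','scene'): D=np.load(n+'3.npz'); ms[n]={k:D[k] for k in 'KRt'}
f=lambda c,p:(c[0]-30+(p[0]+.5)/5-.5,c[1]-30+(p[1]+.5)/5-.5)
X={}
for nm,a,b,z in(('hub',(149,141),(150,146),.089),('tip',(96,49),(97,205),.089),('pin',(194,268),(228,84),.092)):
    A=f((356,210),a);B=f((292,173),b); X[nm]=tri([(A,ms['top']),(B,ms['scene'])]); print(nm,X[nm].round(4),ray(*A,z,ms['top'])[:2].round(4),ray(*B,z,ms['scene'])[:2].round(4))
h=X['hub'];n=h-X['pin'];t=X['tip']-h
an=np.arctan2(n[1],n[0]);at=np.arctan2(t[1],t[0]); print('dist',np.hypot(*n[:2]),np.hypot(*t[:2]),'normal',an,'head from pin',an-.1745,'head from tip',at-.349, 'normal from tip',at-.1745)
a=.063; pc=np.array([.523,.055]); port=pc+.04*np.array([np.sin(a),-np.cos(a)]); d=port-h[:2]; pa=np.arctan2(d[1],d[0]); print('port',port,'angle',pa,np.hypot(*d))
E
```

```text
hub [ 0.5346 -0.1622  0.0899] [ 0.5349 -0.1624] [ 0.5338 -0.1632]
tip [ 0.5929 -0.1347  0.0889] [ 0.5928 -0.1346] [ 0.593  -0.1347]
pin [ 0.4575 -0.1835  0.0914] [ 0.457 -0.183] [ 0.4584 -0.1835]
dist 0.07996736715292346 0.06448886508618558 normal 0.26968197075412303 head from pin 0.09518197075412305 head from tip 0.09222550277476682 normal from tip 0.2667255027747668
port [0.52551833 0.01507935] angle 1.6218848380858646 0.17755061125786806
```

```bash
python3 - <<'E'
from h import *
h=np.array([.5346,-.1622])
def pose(n,z=.08): return [*(h-.08*np.array([np.cos(n),np.sin(n)])),z], down(n+np.pi/2+np.pi)
n0=.2685
p,q=pose(n0,.2); r.reach(p,q); command_gripper(.045)
print(r.move_straight(pose(n0)[0],speed=.1,max_force=6))
command_gripper(.005,force=30); s=r.read_state(); print(s['grip_width'],s['contact_force'],s['time_s'])
for n in np.linspace(n0,.858,7)[1:]: r.move_straight(*pose(n),speed=.06)
r.hold(.3); s=r.read_state(); print(s['grip_width'],s['contact_force'],s['eef_pos'],pose(.858)[0],s['time_s'])
ims=[]
for nm in('top','scene'):
    i,d,m=grab(nm); np.savez(nm+'4.npz',im=i,d=d,**m); u,v=np.round(proj([.53,-.14,.08],m)).astype(int); print(u,v)
    ims.append(cv2.resize(i[v-40:v+40,u-40:u+40],(400,400),interpolation=cv2.INTER_CUBIC))
save('mir.png',np.hstack(ims))
E
```

```text
False
0.013352891810329857 [ 0.13402639 -0.1573431   2.87722353] 13.2333
0.013051511291463837 [-2.89790266 -0.62721171  8.19008043] [ 0.48190384 -0.22239465  0.08034871] [np.float64(0.4822838522076092), np.float64(-0.2227228938515396), 0.08] 15.2333
348 210
297 177
```

View pics/mir.png

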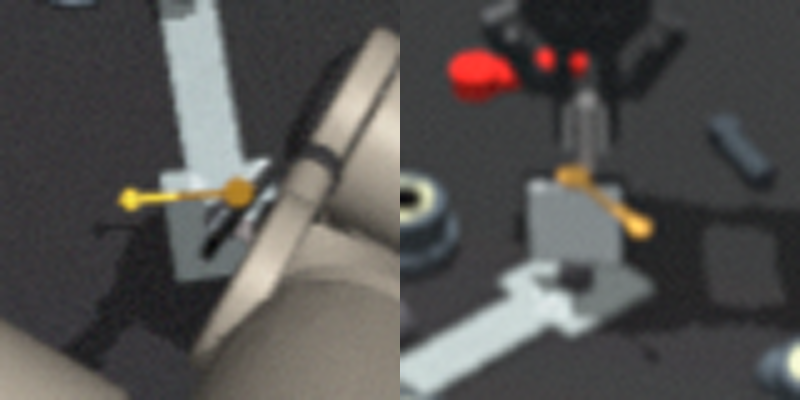

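The pin is pinched and the mirror has swung. In the top panel the hub is at (238,193) and the pointer tip at (130,198). In the scene panel they are at (172,178) and (239,228). Next I'll compute the pointer's bearing against the port's.

```bash
python3 - <<'E'
from h import *
ms={n:{k:np.load(n+'4.npz')[k] for k in 'KRt'} for n in('top','scene')}
f=lambda c,p:(c[0]-40+(p[0]+.5)/5-.5,c[1]-40+(p[1]+.5)/5-.5)
hub=tri([(f((348,210),(238,193)),ms['top']),(f((297,177),(172,178)),ms['scene'])]);tip=tri([(f((348,210),(130,198)),ms['top']),(f((297,177),(239,228)),ms['scene'])])
port=np.array([.5255,.0151])
for nm,h in(('now',hub[:2]),('start hub',np.array([.5346,-.1622]))):
    t=tip[:2]-h; a=np.arctan2(t[1],t[0]); d=port-h; print(nm,hub.round(4),tip.round(4),a,np.arctan2(d[1],d[0]),'miss mm',1000*np.hypot(*d)*np.sin(np.arctan2(d[1],d[0])-a))
# brass centroid line, top view
D=np.load('top4.npz'); im=D['im'].astype(int); u,v=350,210
c,M=blob((im[...,0]-im[...,2]>50),345,209,25); ys,xs=np.nonzero(M); q=np.array([ray(a,b,.089,ms['top'])[:2] for a,b in zip(xs,ys)])
l=cv2.fitLine(q.astype(np.float32),cv2.DIST_L2,0,0,0).ravel(); print(len(q),l,np.arctan2(l[1],l[0])); tt=(port[1]-l[3])/l[1]; print('line x at port y',l[2]+tt*l[0], port)
print(r.read_state()['contact_force'])
E
```

```text
now [ 0.5349 -0.1628  0.0878] [ 0.534  -0.0977  0.0895] 1.58375788374745 1.6233176425130977 miss mm 7.045462418779145
start hub [ 0.5349 -0.1628  0.0878] [ 0.534  -0.0977  0.0895] 1.5799740780961566 1.6220767661335536 miss mm 7.472424288983634
80 [ 0.00543337 -0.9999852   0.5336329  -0.13332275] -1.5653629
line x at port y 0.532826426890704 [0.5255 0.0151]
[-2.77060392  0.17536434  9.28364614]
```

The pointer bearing is 1.58 and the port's is 1.622, so it misses by about 7 mm. I'll turn the mirror 0.021 rad further.

```bash
python3 - <<'E'
from h import *
h=np.array([.5346,-.1622]); n=.879
r.move_straight([*(h-.08*np.array([np.cos(n),np.sin(n)])),.08],down(n+1.5*np.pi),speed=.03); r.hold(.4)
s=r.read_state(); print(s['grip_width'],s['contact_force'],s['eef_pos'],s['time_s'])
ims=[]
for nm in('top','scene'):
    i,d,m=grab(nm); np.savez(nm+'5.npz',im=i,d=d,**m); im=i.astype(int)
    c,M=blob((im[...,0]-im[...,2]>50),*((345,209) if nm=='top' else (303,182)),25 if nm=='top' else 14); ys,xs=np.nonzero(M); q=np.array([ray(a,b,.089,m)[:2] for a,b in zip(xs,ys)])
    l=cv2.fitLine(q.astype(np.float32),cv2.DIST_L2,0,0,0).ravel(); tt=(.0151-l[3])/l[1]; print(nm,len(q),l,'line x at port y',l[2]+tt*l[0])
    u,v=np.round(proj([.53,-.14,.08],m)).astype(int); ims.append(cv2.resize(i[v-40:v+40,u-40:u+40],(400,400),interpolation=cv2.INTER_CUBIC))
    u,v=np.round(proj([.523,.055,.05],m)).astype(int); ims.append(cv2.resize(i[v-40:v+40,u-40:u+40],(400,400),interpolation=cv2.INTER_CUBIC))
save('mir2.png',cv2.resize(np.vstack([np.hstack(ims[:2]),np.hstack(ims[2:])]),(600,600)))
E
```

```text
0.013223842246425005 [-2.44006001 -0.02775111  8.51093058] [ 0.4831639  -0.22352314  0.08036773] 15.9833
top 81 [ 0.04695377 -0.9988971   0.5324555  -0.13333505] line x at port y 0.52547824
scene 66 [ 0.05569705 -0.9984477   0.5322978  -0.13004515] line x at port y 0.52420104
```

View pics/mir2.png

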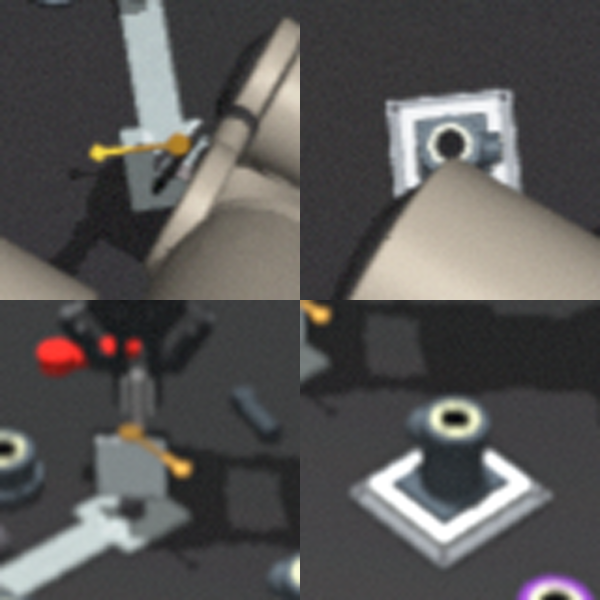

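In both views the pointer line now passes within about 1.5 mm of the port centre: x 0.5255 and 0.5242, against 0.5255. The crops show the valve still seated. Handing in.

```bash
python3 - <<'E'
from h import *
s=r.read_state(); print(abs(s['dq']).max(),s['grip_width'],s['time_s']); r.finish_job()
E
```

```text
0.0019330300497464514 0.012789238048360192 16.0833
the job is handed in; nothing more can be done
```

I seated the valve body in the nest with its port towards the mirror and let go. I then pinched the mirror's pin, swung the mirror until the pointer lined up with the port, and handed the job in still holding it. The clock stood at 16.1 s and no verdict is reported.

- **Valve:** it touched down at the expected floor height. After release, its top ring measured within about 0.5 mm of the pocket centre, and it looked square and upright in the last pictures.
- **Mirror:** my first swing left the line of sight about 7 mm off the port. After a 0.021 rad correction, the pointer line passes 0 mm (top view) and 1.3 mm (scene view) from the port centre; the limit is 12 mm.
- **Hold:** at hand-in the arm was still and the jaws were closed on the pin, commanded to 30 N.
- **Odd or unchecked:** the force on the tool read about 8.5 N upward during the hold. I didn't find out why. The grip opening read 12.8 mm at the end, against 14 mm for the sleeve. I didn't re-measure the other parts; the arm wasn't moved close to any of them.

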